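# Thread the spindle into the polishing stand

### The job

Pull the long steel spindle with the square head out of the wooden rack and thread it, point first, straight down through the upper and then the lower bearing of the grey stand, feeling for the hole. Then press it gently home against the stiff pad below until its collar sits flush on the upper bearing, and let go. Never lean on the stand with more than about 35 N, and leave everything else where it is.

Things in the scene. Friction and masses are not known exactly. Their poses are not given: they have to be found in the camera images.
- spindle: The only rack tool with a square head: bright steel, 173 mm long, 0.3 to 0.5 kg. Origin: centre of its lower tip, z up along it. Blunt nose, tapering from 13 to 16 mm diameter over the first 4 mm, then a 16 mm round shaft, collar 34 mm diameter from 125 to 133 mm, square head above to 173 mm. Starts upright in any one of the three rack holes, tip 15 mm above the table, square to the rack.
- collar (a point): Centre of the underside of the spindle's collar, 125 mm above its tip.
- square (a point): Centre of the spindle's square head, 153 mm above its tip: the place to grip it. The head is 20 x 20 mm and 40 mm high (133 to 173 mm above the tip), its sides along the spindle's x and y.
- rack: Wooden block fixed to the table, 75 (x) x 230 (y) x 70 mm high, origin under its centre. Three upright holes of 18.5 mm diameter, 55 mm deep, in a row along its y axis at -75, 0 and +75 mm; the three standing tools are in any order.
- stand: Foot of the grey bearing stand, fixed: dark plate 150 x 120 x 16 mm, from x = -85 to +65 mm. Origin at table level under the nominal bearing axis. On it a grey head with two arms, 64 x 64 mm in plan, upper arm 128 to 150 mm and lower arm 50 to 68 mm above the table, joined by a column on the -x side that ends level with the upper arm's top.
- bearing_mouth (a point): Point of the foot: nominal bearing axis, 150 mm above the table (upper arm's top face). Each arm has an upright through hole 18 mm in diameter, 1.5 mm chamfer, one exactly below the other. The head was clamped by hand: both holes together are up to 7 mm off this point in the foot's x and as much in its y, unmeasured: see or feel it. It does not move in use.
- pad (a joint): Round brass thrust pad under the lower hole. 0 m = up (its top 37 mm above the table), grows as it is pushed down, at most 0.015. Stiff: takes about 9 N to move, more than the spindle's weight, and stays where it is left. With the collar on the upper arm the tip is 25 mm above the table and the pad reads about 0.012.
- felt_cone: Bystander in the rack: wooden cone tool with a round pointed top, 140 mm long.
- short_arbor: Bystander in the rack: short arbor with a round 38 mm disc and a small brass nut on top, 103 mm long.
- dowel: Bystander: dark wooden rod 110 mm long, 26 mm diameter, lying on the table.
- wheel_a: Bystander: flat reddish abrasive wheel, 76 mm diameter, 14 mm thick.
- wheel_b: Bystander: flat grey felt wheel, 64 mm diameter, 12 mm thick.
- compound_bar: Bystander: white bar of polishing compound, 35 x 75 x 28 mm.
- screwdriver: Bystander: screwdriver lying on the table.
- tin: Bystander: low metal tin, 70 mm diameter, 55 mm high.

How it is judged:
By the outcome, as a careful person would: the job done as asked, in the order asked, and still so for the second after the job is handed in, with the robot touching nothing.
It also fails if it takes over 72 s, if anything falls off the work surface, if the arm or the gripper's body presses on something with over 40 N, if the wrist force passes 120 N, or if a joint passes its speed limit or range.

### The arm

A 6-joint arm with a two-finger parallel gripper is mounted at the origin on the work surface. World frame = base frame: x ahead of the robot, y to its left, z up, the work surface at z = 0. Lengths are in m, angles in rad, forces in N, time in s.
With the tool pointing down it reaches from about 0.3 to 0.75 m from the base axis. Payload 8.5 kg.
Tool frame: the origin (TCP) lies at the very end of the fingers, on their centre line; the grasp point (between the pads) lies 19 mm behind it; z points along the fingers, y is the line along which they close (so a half turn about z gives the same grasp; the last joint's range is limited). The gripper opens to 85 mm and grips with 20 to 120 N. Pads are 22 mm wide; open, the fingers measure 114 mm over their backs; the gripper's body (76 mm by 85 mm) begins 54 mm behind the grasp point. The pads swing forward as they close: fully open they stand 13 mm farther back than shut.
Start: joints at [0.961, 0.381, 1.297, -0, 1.464, -0.215], TCP at [0.212, 0.508, 0.231] pointing down, gripper open.
Joint ranges: [-3.11, 3.11], [-0.89, 2.33], [0.22, 2.48], [-1.42, 4.56], [0.17, 2.85], [-2.88, 2.88]. Speed limits (rad/s): [2.39, 2.39, 3.14, 3.14, 3.14, 3.14].

### API

Orientations are given as a unit quaternion [x, y, z, w].
In Python, from cell import manip gives the robot as it stands.
- The arm moves only by the shell command python3 -m jog 'ROWS'. ROWS is JSON, a list of rows, each an object with "travel": the shift along the tool's x, y, z in m, a list of three; "rotation": the turn, a rotation vector about the tool's x, y, z in rad, a list of three; "claw": the closure, from 0 (fully open) to 1 (shut). In form: [{"travel": [x, y, z], "rotation": [wx, wy, wz], "claw": claw}, ...]. A call has 1 to 20 rows; each row is the pose to reach, as a shift and turn from the pose commanded when the call began, along the tool's axes at that moment; what a row does not reach only later rows make up. A row lasts 1/8 s, in which the tool goes at most 62.5 mm and 10.7 degrees, less where a joint would pass 70% of its speed; a pose out of reach is approached as far as the arm can. A call with a gripper value outside its range is refused whole. The fingers move at their own pace and stop on an object; the grip force is fixed at half the most. Time passes only in rows, so rows that repeat a pose let the fingers close. It gives the time, the measured TCP pose, the force, the opening and the grip force at its end, in the units of the state.
- manip.get_obs(): the state, without advancing time (a new reading comes with each control period).
- manip.camera(name): name is "side" or "top"; returns a dict with "frame" (420x560x3 uint8, red, green, blue), "vertical_fov" (degrees; the focal length in pixels is half the picture's height over the tangent of half this angle, whatever the lens; pixels are square), "cx", "cy" (the principal point, pixels), "rvec" (rotation vector, rad) and "tvec" (3), from world to camera coordinates, as OpenCV has them. Camera axes: x right, y down, z forward; pixel columns grow to the right and rows downward; lengths in m; the calibration is good to about 2 mm. A picture is of the moment at which its call begins. There is no depth.
- manip.close_job(): hands the job in; it is judged then, once.
The state is a dict: "time": time; "joint_pos": joint angles; "qvel": joint speeds; "joint_torque": joint torques, N m; "ee_pos": TCP position; "tcp_rot": TCP orientation; "ft_force": force on the tool from outside, world axes, zero at the start; "ft_torque": the same for the moment, N m; "finger_gap": finger opening in m; "gripper_force": force on a finger pad.
Only numpy, scipy, OpenCV 4.12 (cv2) and the standard library are available. Lean on these libraries where they do the work, as an engineer would, in place of code of your own. Each camera call takes 0.05 s, during which the arm holds its last target. There are 200 camera calls.

## Working session

There is one attempt and no reset: what is moved stays moved. The work goes in short steps, Python scripts to look and compute and a shell command to move; the robot and the scene stay as the last step left them, time stands still between calls to the robot, and variables do not carry over. Pictures are saved under pics/ and viewed, at most 10 in all, crops included, and the job is handed in when it is done.

```bash
ls; mkdir -p pics; cat > h.py <<'E'
import numpy as np, cv2
from cell import manip
from scipy.spatial.transform import Rotation as R
def cam(n):
    c=manip.camera(n); f=c["frame"]; h=f.shape[0]
    fl=h/2/np.tan(np.radians(c["vertical_fov"])/2)
    K=np.array([[fl,0,c["cx"]],[0,fl,c["cy"]],[0,0,1.]])
    return f,K,np.array(c["rvec"],float),np.array(c["tvec"],float)
def ray(K,rv,tv,u,v):
    M=cv2.Rodrigues(rv)[0]; return -M.T@tv, M.T@np.linalg.solve(K,[u,v,1.])
def onz(C,u,v,z):
    o,d=ray(*C[1:],u,v); return o+d*(z-o[2])/d[2]
def proj(C,p):
    return cv2.projectPoints(np.array(p,float).reshape(-1,3),C[2],C[3],C[1],None)[0].reshape(-1,2)
E
python3 - <<'E'
from h import *
for n in("side","top"):
    C=cam(n); cv2.imwrite(f"pics/{n}0.png",C[0][:,:,::-1]); np.savez(n+"0",*C)
    M=cv2.Rodrigues(C[2])[0]; print(n,C[1][0],C[1][1,2],-M.T@C[3],M[2])
o=manip.get_obs();print(o)
E
```

```text
pics
side [387.15448529   0.         273.5623516 ] 206.97908782146368 [0.31730919 0.61131042 0.82287322] [ 0.19765936 -0.65829822 -0.72634305]
top [415.9893128    0.         276.77861106] 207.35998665488012 [ 0.36092529 -0.02689794  1.06166175] [ 0.15073396  0.01451584 -0.98846779]
{'time': 0.1, 'joint_pos': array([ 9.60730656e-01,  3.81137566e-01,  1.29814514e+00, -1.79273492e-06,
        1.46358094e+00, -2.15282206e-01]), 'qvel': array([-2.05682824e-05, -1.65283819e-03, -2.41117039e-03,  1.69595773e-03,
        1.10342145e-03,  2.51963992e-04]), 'joint_torque': array([ 2.93235491e-03, -4.49220693e+01, -2.31659657e+01, -2.03876589e-04,
        3.64801948e-03,  1.13015253e-05]), 'ee_pos': array([0.21138174, 0.50748719, 0.23078214]), 'tcp_rot': array([ 1.96112248e-01,  9.80581247e-01, -5.82505879e-04, -2.54056384e-04]), 'ft_force': array([0.02230748, 0.08207365, 0.04125081]), 'ft_torque': array([-0.00690806,  0.03745525, -0.03956797]), 'gripper_force': 0.0, 'finger_gap': 0.08519932997144727}
```

View pics/side0.png

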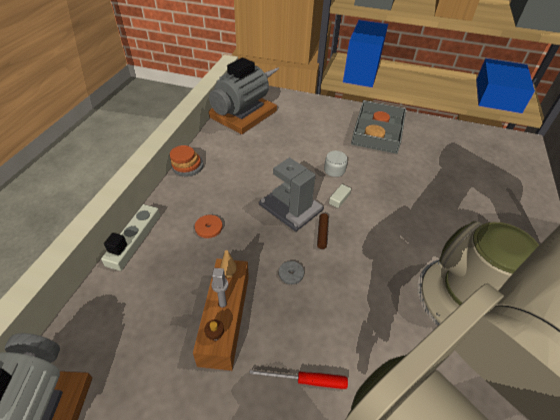

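View pics/top0.png

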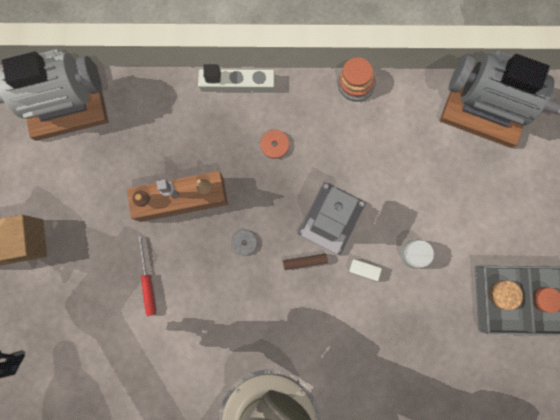

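The side view shows the rack around (222,315), with the square head in the middle hole near (219,280), and the stand near (292,190). The top view shows the rack around (177,195), the head at (165,187) and the bearing hole near (338,206). I'll enlarge both.

```bash
python3 - <<'E'
import cv2,numpy as np
s=cv2.imread("pics/side0.png");t=cv2.imread("pics/top0.png")
a=cv2.resize(t[160:230,120:240],None,fx=3.3,fy=3.3,interpolation=2)  #396x231
b=cv2.resize(t[175:260,290:375],None,fx=4,fy=4,interpolation=2)
c=cv2.resize(s[240:380,180:260],None,fx=4,fy=4,interpolation=2)
d=cv2.resize(s[145:240,250:335],None,fx=4,fy=4,interpolation=2)
a=cv2.resize(t[160:225,120:232],(448,260),interpolation=2) #x4
o=np.zeros((600,800,3),np.uint8)
o[:260,:448]=a; o[:340,460:800]=b
o[262:600,0:320]=c[:338]; o[345:600,460:800]=d[:255]
cv2.imwrite("pics/z.png",o)
E
```

```text
(no output)
```

View pics/z.png

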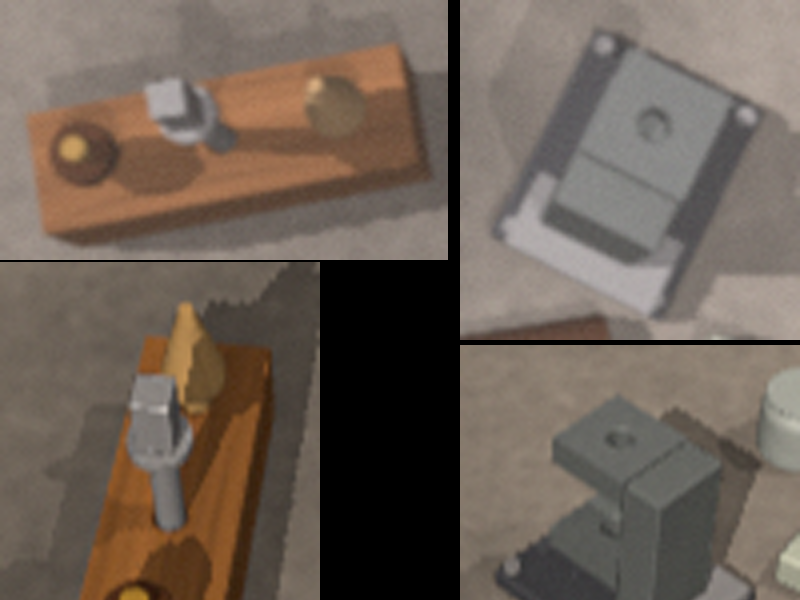

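```bash
python3 - <<'E'
from h import *
def ld(n):
    z=np.load(n+"0.npz"); return [z[k] for k in z.files]
T,S=ld("top"),ld("side")
t=lambda x,y,ox,oy,cx,cy:(ox+(x-cx+.5)/4-.5,oy+(y-cy+.5)/4-.5)
A=lambda x,y:t(x,y,120,160,0,0); B=lambda x,y:t(x,y,290,175,460,0)
Cc=lambda x,y:t(x,y,180,240,0,262); D=lambda x,y:t(x,y,250,145,460,345)
P=lambda *a:print(*[np.round(q,4) for q in a])
def tri(p,q):
    o1,d1=ray(*T[1:],*p);o2,d2=ray(*S[1:],*q)
    k=np.linalg.lstsq(np.c_[d1,-d2],o2-o1,rcond=None)[0]
    a,b=o1+d1*k[0],o2+d2*k[1]; return (a+b)/2,a-b
P("head",onz(T,*A(166,100),.188),onz(S,*Cc(155,388),.188),*tri(A(166,100),Cc(155,388)))
P("hole",onz(T,*B(653,125),.15),onz(S,*D(620,439),.15),*tri(B(653,125),D(620,439)))
k=np.array([onz(T,*A(*p),.07)[:2] for p in[(27,115),(398,45),(420,175),(47,235)]])
P("rack",k,k.mean(0)); 
for a,b in((0,1),(3,2),(0,3),(1,2)): d=k[b]-k[a];P(np.hypot(*d),np.degrees(np.arctan2(d[1],d[0])))
k=np.array([onz(T,*B(*p),.15)[:2] for p in[(630,48),(733,97),(665,262),(545,205)]])
P("standhead",k)
# shaft at rack top
P("shaft",onz(S,*Cc(172,522),.07))
# projected check
E
```

```text
Traceback (most recent call last):
numpy._core._exceptions._UFuncNoLoopError: ufunc 'multiply' did not contain a loop with signature matching types (dtype('<U4'), dtype('float64')) -> None
```

```bash
cat > m.py <<'E'
from h import *
def ld(n):
    z=np.load(n+"0.npz"); return [z[k] for k in z.files]
T,S=ld("top"),ld("side")
t=lambda x,y,ox,oy,cx,cy:(ox+(x-cx+.5)/4-.5,oy+(y-cy+.5)/4-.5)
A=lambda x,y:t(x,y,120,160,0,0); B=lambda x,y:t(x,y,290,175,460,0)
Cc=lambda x,y:t(x,y,180,240,0,262); D=lambda x,y:t(x,y,250,145,460,345)
P=lambda *a:print(*[q if isinstance(q,str) else np.round(q,4) for q in a])
def tri(p,q):
    o1,d1=ray(*T[1:],*p);o2,d2=ray(*S[1:],*q)
    k=np.linalg.lstsq(np.c_[d1,-d2],o2-o1,rcond=None)[0]
    a,b=o1+d1*k[0],o2+d2*k[1]; return (a+b)/2,a-b
P("head",onz(T,*A(166,100),.188),onz(S,*Cc(155,388),.188),*tri(A(166,100),Cc(155,388)))
P("hole",onz(T,*B(653,125),.15),onz(S,*D(620,439),.15),*tri(B(653,125),D(620,439)))
k=np.array([onz(T,*A(*p),.07)[:2] for p in[(27,115),(398,45),(420,175),(47,235)]])
P("rack",k,k.mean(0)); 
for a,b in((0,1),(3,2),(0,3),(1,2)): d=k[b]-k[a];P(np.hypot(*d),np.degrees(np.arctan2(d[1],d[0])))
k=np.array([onz(T,*B(*p),.15)[:2] for p in[(630,48),(733,97),(665,262),(545,205)]])
P("standhead",k)
P("shaft",onz(S,*Cc(172,522),.07))
E
python3 m.py
```

```text
head [0.5403 0.2353 0.188 ] [0.539  0.2342 0.188 ] [0.5394 0.2349 0.1891] [0.0014 0.0002 0.0003]
hole [ 0.5051 -0.1487  0.15  ] [ 0.5036 -0.147   0.15  ] [ 0.5047 -0.149   0.1482] [0.0012 0.0001 0.0002]
rack [[0.5541 0.3553]
 [0.6006 0.1302]
 [0.5202 0.114 ]
 [0.4806 0.338 ]] [0.5389 0.2344]
0.2299 -78.327
0.2275 -79.9767
0.0755 -166.7761
0.082 -168.585
standhead [[ 0.5484 -0.1362]
 [ 0.5214 -0.1931]
 [ 0.4293 -0.1548]
 [ 0.4597 -0.0891]]
shaft [0.5373 0.2403 0.07  ]
```

```bash
cat >> h.py <<'E'
def goto(p,yaw_y=None):
    """tool-frame travel (m) to world TCP p, and rotvec so tool z is straight down, closing axis at yaw_y deg"""
    o=manip.get_obs(); r=R.from_quat(o["tcp_rot"]); print("travel",np.round(r.inv().apply(np.array(p)-o["ee_pos"]),4))
    if yaw_y is None: yaw_y=st()
    a=[]
    for k in(0,180):
        y=np.radians(yaw_y+k); Y=np.array([np.cos(y),np.sin(y),0]); Z=np.array([0,0,-1.]); X=np.cross(Y,Z)
        a.append((r.inv()*R.from_matrix(np.c_[X,Y,Z])).as_rotvec())
    print("rot",np.round(min(a,key=np.linalg.norm),4))
def st():
    o=manip.get_obs(); r=R.from_quat(o["tcp_rot"]).as_matrix(); y=np.degrees(np.arctan2(r[1,1],r[0,1]))
    print(round(o["time"],2),"pos",o["ee_pos"].round(4),"z",r[:,2].round(4),"yaw_y",round(y,2),"F",o["ft_force"].round(2),"M",o["ft_torque"].round(2),"gap",round(o["finger_gap"],4),"g",round(o["gripper_force"],1)); return y
E
python3 -c "
from h import *
goto([.5394,.2348,.225],11.3)"
```

```text
travel [-0.4077 -0.1255  0.0058]
rot [-1.300e-03  4.000e-04  9.788e-01]
```

```bash
python3 -m jog '[{"travel":[-0.055,-0.017,0],"rotation":[0,0,0.14],"claw":0},{"travel":[-0.11,-0.034,0],"rotation":[0,0,0.28],"claw":0},{"travel":[-0.165,-0.051,0],"rotation":[0,0,0.42],"claw":0},{"travel":[-0.22,-0.068,0],"rotation":[0,0,0.56],"claw":0},{"travel":[-0.275,-0.085,0],"rotation":[0,0,0.7],"claw":0},{"travel":[-0.33,-0.102,0],"rotation":[0,0,0.84],"claw":0},{"travel":[-0.38,-0.117,0],"rotation":[0,0,0.979],"claw":0},{"travel":[-0.408,-0.1255,0.004],"rotation":[0,0,0.979],"claw":0},{"travel":[-0.408,-0.1255,0.005],"rotation":[0,0,0.979],"claw":0},{"travel":[-0.408,-0.1255,0.005],"rotation":[0,0,0.979],"claw":0},{"travel":[-0.408,-0.1255,0.005],"rotation":[0,0,0.979],"claw":0}]'
python3 - <<'E'
from h import *
goto([.5394,.2348,.150],11.3)
s=cam("side");t=cam("top")
a=cv2.resize(s[0][230:370,160:280],(480,560),interpolation=2);b=cv2.resize(t[0][150:230,120:200],(320,320),interpolation=2)
o=np.zeros((560,800,3),np.uint8);o[:,:480]=a;o[:320,480:]=b
cv2.imwrite("pics/p1.png",o[:,:,::-1])
E
```

```text
time: 1.48
ee_pos: [0.5391, 0.2358, 0.2266]
tcp_rot: [0.634, 0.774, 0.0, -0.0]
ft_force: [-0.0, -0.7, 0.7]
finger_gap: 0.0856
gripper_force: 0.0
travel [-0.001   0.0001  0.0766]
rot [ 0.0001 -0.0001  0.0012]
```

View pics/p1.png

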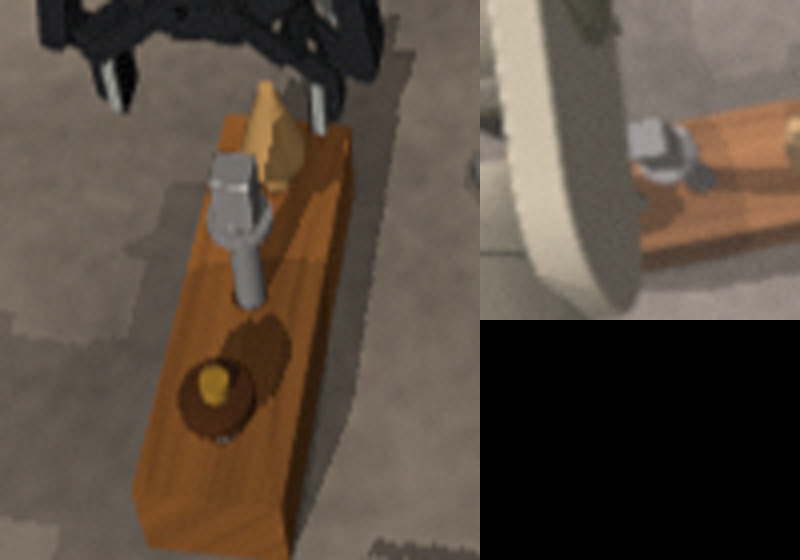

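The open jaws, with tips at crop (120,108) and (320,130), straddle the square head at (232,165), and the rack tools are clear of them. Next I'll go down and close.

```bash
python3 -m jog '[{"travel":[-0.001,0,0.03],"rotation":[0,0,0],"claw":0},{"travel":[-0.001,0,0.055],"rotation":[0,0,0],"claw":0},{"travel":[-0.001,0,0.076],"rotation":[0,0,0],"claw":0},{"travel":[-0.001,0,0.076],"rotation":[0,0,0],"claw":0},{"travel":[-0.001,0,0.076],"rotation":[0,0,0],"claw":0.6},{"travel":[-0.001,0,0.076],"rotation":[0,0,0],"claw":1},{"travel":[-0.001,0,0.076],"rotation":[0,0,0],"claw":1},{"travel":[-0.001,0,0.076],"rotation":[0,0,0],"claw":1},{"travel":[-0.001,0,0.076],"rotation":[0,0,0],"claw":1},{"travel":[-0.001,0,0.076],"rotation":[0,0,0],"claw":1}]'
python3 -c "
from h import *
st()"
```

```text
time: 2.82
ee_pos: [0.5402, 0.234, 0.1508]
tcp_rot: [0.634, 0.773, 0.0, 0.0]
ft_force: [-1.9, 0.1, 5.1]
finger_gap: 0.0188
gripper_force: 58.8
2.83 pos [0.5402 0.234  0.1508] z [ 8.e-04  2.e-04 -1.e+00] yaw_y 11.29 F [-1.85  0.09  5.1 ] M [-0.04  0.26  0.01] gap 0.0188 g 58.8
```

```bash
python3 -m jog '[{"travel":[0,0,-0.01],"rotation":[0,0,0],"claw":1},{"travel":[0,0,-0.025],"rotation":[0,0,0],"claw":1},{"travel":[0,0,-0.045],"rotation":[0,0,0],"claw":1},{"travel":[0,0,-0.07],"rotation":[0,0,0],"claw":1},{"travel":[0,0,-0.1],"rotation":[0,0,0],"claw":1},{"travel":[0,0,-0.13],"rotation":[0,0,0],"claw":1},{"travel":[0,0,-0.155],"rotation":[0,0,0],"claw":1},{"travel":[0,0,-0.165],"rotation":[0,0,0],"claw":1},{"travel":[0,0,-0.165],"rotation":[0,0,0],"claw":1},{"travel":[0,0,-0.165],"rotation":[0,0,0],"claw":1}]'
python3 - <<'E'
from h import *
goto([.5045,-.148,.316],11.3)
s=cam("side");cv2.imwrite("pics/p2.png",s[0][:,:,::-1])
E
```

```text
time: 4.08
ee_pos: [0.5398, 0.2338, 0.3141]
tcp_rot: [0.634, 0.773, -0.001, -0.001]
ft_force: [-0.1, -0.7, -3.2]
finger_gap: 0.0191
gripper_force: 59.0
travel [-0.3675 -0.1093 -0.0016]
rot [-0.0022  0.     -0.0003]
```

View pics/p2.png

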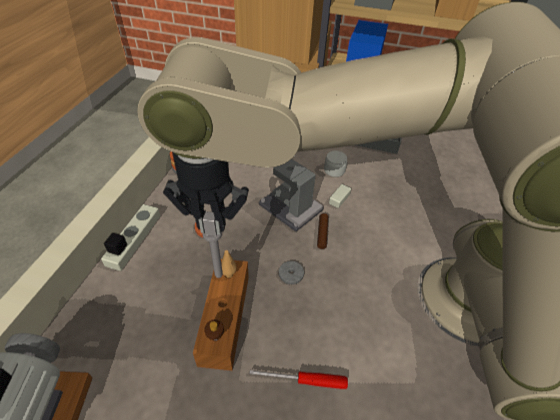

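The spindle is out of the rack and hangs upright, tip near (220,275), with the cone undisturbed. I'll carry it over the stand.

```bash
python3 -m jog '[{"travel":[-0.03,-0.009,-0.005],"rotation":[0,0,0],"claw":1},{"travel":[-0.075,-0.022,-0.005],"rotation":[0,0,0],"claw":1},{"travel":[-0.125,-0.037,-0.005],"rotation":[0,0,0],"claw":1},{"travel":[-0.175,-0.052,-0.005],"rotation":[0,0,0],"claw":1},{"travel":[-0.225,-0.067,-0.005],"rotation":[0,0,0],"claw":1},{"travel":[-0.275,-0.082,-0.005],"rotation":[0,0,0],"claw":1},{"travel":[-0.32,-0.095,-0.005],"rotation":[0,0,0],"claw":1},{"travel":[-0.35,-0.104,-0.005],"rotation":[0,0,0],"claw":1},{"travel":[-0.3675,-0.1093,-0.004],"rotation":[0,0,0],"claw":1},{"travel":[-0.3675,-0.1093,-0.003],"rotation":[0,0,0],"claw":1},{"travel":[-0.3675,-0.1093,-0.003],"rotation":[0,0,0],"claw":1},{"travel":[-0.3675,-0.1093,-0.003],"rotation":[0,0,0],"claw":1}]'
python3 - <<'E'
from h import *
st()
s=cam("side");t=cam("top");np.savez("side1",*s)
print(proj(s,[[.5045,-.148,.15],[.5045,-.148,.18]]))
a=cv2.resize(s[0][120:240,240:340],(500,600),interpolation=2);b=cv2.resize(t[0][160:260,290:365],(300,400),interpolation=2)
o=np.zeros((600,800,3),np.uint8);o[:,:500]=a;o[:400,500:]=b
cv2.imwrite("pics/p3.png",o[:,:,::-1])
E
```

```text
time: 5.62
ee_pos: [0.5049, -0.1469, 0.3184]
tcp_rot: [0.634, 0.774, 0.0, 0.0]
ft_force: [0.3, -0.3, -2.3]
finger_gap: 0.0192
gripper_force: 59.1
5.62 pos [ 0.5049 -0.1469  0.3184] z [ 1.e-04  1.e-04 -1.e+00] yaw_y 11.37 F [ 0.29 -0.28 -2.29] M [ 0.01 -0.07  0.03] gap 0.0192 g 59.1
[[289.39711553 167.82559248]
 [289.95985886 159.02577208]]
```

View pics/p3.png

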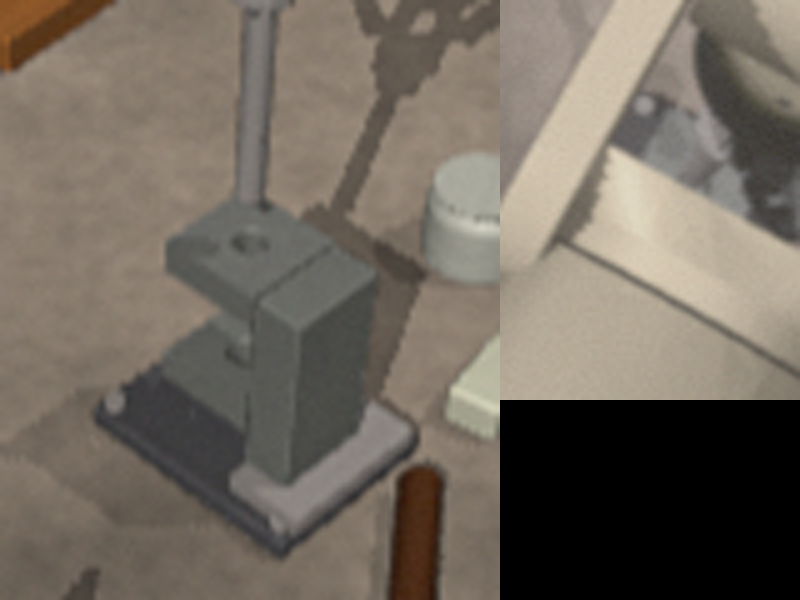

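Side crop: the bearing hole is at (250,242) and the spindle tip right above it at (251,206), so they line up. I'll go down to just above the mouth.

```bash
python3 -m jog '[{"travel":[0,0,0.01],"rotation":[0,0,0],"claw":1},{"travel":[0,0,0.02],"rotation":[0,0,0],"claw":1},{"travel":[0,0,0.026],"rotation":[0,0,0],"claw":1},{"travel":[0,0,0.028],"rotation":[0,0,0],"claw":1},{"travel":[0,0,0.028],"rotation":[0,0,0],"claw":1},{"travel":[0,0,0.028],"rotation":[0,0,0],"claw":1}]'
python3 - <<'E'
from h import *
goto([.5045,-.148,.275])
s=cam("side")
p=manip.get_obs()["ee_pos"];print(proj(s,[[p[0],p[1],p[2]-.1355],[.5045,-.148,.15]]))
a=cv2.resize(s[0][140:190,260:320],(720,600),interpolation=2)
cv2.imwrite("pics/p4.png",a[:,:,::-1])
E
```

```text
time: 6.48
ee_pos: [0.5049, -0.1479, 0.2906]
tcp_rot: [0.634, 0.773, 0.0, 0.0]
ft_force: [0.4, 1.1, -3.9]
finger_gap: 0.019
gripper_force: 59.2
travel [ 0.     -0.0004  0.0156]
6.47 pos [ 0.5049 -0.1479  0.2906] z [ 5.e-04 -3.e-04 -1.e+00] yaw_y 11.28 F [ 0.43  1.08 -3.86] M [-0.03 -0.03 -0.02] gap 0.019 g 59.2
rot [ 0.0004  0.0004 -0.    ]
[[289.33777859 166.34840074]
 [289.39711553 167.82559248]]
```

View pics/p4.png

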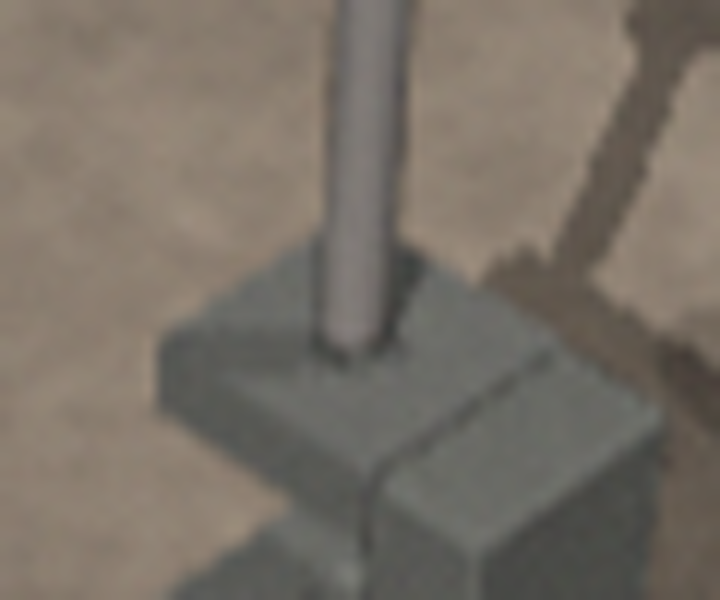

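The tip, at crop (352,340), sits centred over the mouth, whose near rim is visible at (352,358). I'll feel my way in.

```bash
python3 -m jog '[{"travel":[0,0,0.002],"rotation":[0,0,0],"claw":1},{"travel":[0,0,0.004],"rotation":[0,0,0],"claw":1},{"travel":[0,0,0.005],"rotation":[0,0,0],"claw":1},{"travel":[0,0,0.006],"rotation":[0,0,0],"claw":1},{"travel":[0,0,0.007],"rotation":[0,0,0],"claw":1},{"travel":[0,0,0.008],"rotation":[0,0,0],"claw":1},{"travel":[0,0,0.008],"rotation":[0,0,0],"claw":1}]'
python3 -c "
from h import *
st()"
```

```text
time: 7.4
ee_pos: [0.505, -0.148, 0.2848]
tcp_rot: [0.634, 0.773, 0.0, 0.002]
ft_force: [-4.3, 1.0, 15.8]
finger_gap: 0.0194
gripper_force: 61.7
7.4 pos [ 0.505  -0.148   0.2848] z [ 0.0033 -0.0022 -1.    ] yaw_y 11.29 F [-4.35  1.   15.84] M [0.4  0.97 0.03] gap 0.0194 g 61.7
```

Contact came at about 16 N with the mouth's edge pushing toward -x, so the hole is slightly to -x. I'll back off, shift and try again.

```bash
python3 -m jog '[{"travel":[0,0,-0.003],"rotation":[0,0,0],"claw":1},{"travel":[0.0003,-0.0015,-0.003],"rotation":[0,0,0],"claw":1},{"travel":[0.0003,-0.0015,-0.002],"rotation":[0,0,0],"claw":1},{"travel":[0.0003,-0.0015,-0.001],"rotation":[0,0,0],"claw":1},{"travel":[0.0003,-0.0015,0],"rotation":[0,0,0],"claw":1},{"travel":[0.0003,-0.0015,0],"rotation":[0,0,0],"claw":1}]'
python3 -c "
from h import *
st()"
```

```text
time: 8.15
ee_pos: [0.5035, -0.1484, 0.283]
tcp_rot: [0.634, 0.773, -0.0, 0.001]
ft_force: [1.2, -2.9, -0.8]
finger_gap: 0.0193
gripper_force: 59.4
8.15 pos [ 0.5035 -0.1484  0.283 ] z [ 0.0016 -0.0021 -1.    ] yaw_y 11.28 F [ 1.22 -2.89 -0.77] M [-0.94 -0.35 -0.  ] gap 0.0193 g 59.4
```

```bash
python3 -m jog '[{"travel":[-0.0006,0,0],"rotation":[0,0,0],"claw":1},{"travel":[-0.0006,0,0.001],"rotation":[0,0,0],"claw":1},{"travel":[-0.0006,0,0.002],"rotation":[0,0,0],"claw":1},{"travel":[-0.0006,0,0.003],"rotation":[0,0,0],"claw":1},{"travel":[-0.0006,0,0.004],"rotation":[0,0,0],"claw":1},{"travel":[-0.0006,0,0.005],"rotation":[0,0,0],"claw":1},{"travel":[-0.0006,0,0.005],"rotation":[0,0,0],"claw":1}]'
python3 -c "
from h import *
st()"
```

```text
time: 9.02
ee_pos: [0.5034, -0.1484, 0.2771]
tcp_rot: [0.634, 0.773, -0.0, -0.0]
ft_force: [1.2, -3.8, -1.7]
finger_gap: 0.019
gripper_force: 59.1
9.03 pos [ 0.5034 -0.1484  0.2771] z [-3.e-04  1.e-04 -1.e+00] yaw_y 11.29 F [ 1.24 -3.82 -1.66] M [-1.08 -0.42 -0.05] gap 0.019 g 59.1
```

```bash
python3 -m jog '[{"travel":[-0.001,0.0002,0],"rotation":[0,0,0],"claw":1},{"travel":[-0.001,0.0002,0.002],"rotation":[0,0,0],"claw":1},{"travel":[-0.001,0.0002,0.004],"rotation":[0,0,0],"claw":1},{"travel":[-0.001,0.0002,0.006],"rotation":[0,0,0],"claw":1},{"travel":[-0.001,0.0002,0.008],"rotation":[0,0,0],"claw":1},{"travel":[-0.001,0.0002,0.01],"rotation":[0,0,0],"claw":1},{"travel":[-0.001,0.0002,0.01],"rotation":[0,0,0],"claw":1}]'
python3 -c "
from h import *
st()"
```

```text
time: 9.9
ee_pos: [0.5037, -0.1493, 0.267]
tcp_rot: [0.634, 0.773, 0.0, -0.0]
ft_force: [0.6, -1.4, -3.3]
finger_gap: 0.019
gripper_force: 59.1
9.9 pos [ 0.5037 -0.1493  0.267 ] z [-4.e-04  4.e-04 -1.e+00] yaw_y 11.29 F [ 0.61 -1.4  -3.26] M [-0.43 -0.15 -0.05] gap 0.019 g 59.1
```

```bash
python3 -m jog '[{"travel":[-0.0004,0,0.004],"rotation":[0,0,0],"claw":1},{"travel":[-0.0005,0,0.01],"rotation":[0,0,0],"claw":1},{"travel":[-0.0005,0,0.017],"rotation":[0,0,0],"claw":1},{"travel":[-0.0005,0,0.025],"rotation":[0,0,0],"claw":1},{"travel":[-0.0005,0,0.033],"rotation":[0,0,0],"claw":1},{"travel":[-0.0005,0,0.041],"rotation":[0,0,0],"claw":1},{"travel":[-0.0005,0,0.049],"rotation":[0,0,0],"claw":1},{"travel":[-0.0005,0,0.055],"rotation":[0,0,0],"claw":1},{"travel":[-0.0005,0,0.055],"rotation":[0,0,0],"claw":1}]'
python3 -c "
from h import *
st()"
```

```text
time: 11.02
ee_pos: [0.5038, -0.1499, 0.2119]
tcp_rot: [0.634, 0.773, -0.0, -0.0]
ft_force: [0.5, -1.3, -2.8]
finger_gap: 0.0192
gripper_force: 59.0
11.03 pos [ 0.5038 -0.1499  0.2119] z [-5.e-04  2.e-04 -1.e+00] yaw_y 11.28 F [ 0.45 -1.33 -2.82] M [-0.22 -0.03  0.03] gap 0.0192 g 59.0
```

```bash
python3 -m jog '[{"travel":[-0.0003,0,0.003],"rotation":[0,0,0],"claw":1},{"travel":[-0.0003,0,0.005],"rotation":[0,0,0],"claw":1},{"travel":[-0.0003,0,0.007],"rotation":[0,0,0],"claw":1},{"travel":[-0.0003,0,0.0085],"rotation":[0,0,0],"claw":1},{"travel":[-0.0003,0,0.01],"rotation":[0,0,0],"claw":1},{"travel":[-0.0003,0,0.011],"rotation":[0,0,0],"claw":1},{"travel":[-0.0003,0,0.011],"rotation":[0,0,0],"claw":1}]'
python3 -c "
from h import *
st()"
```

```text
time: 11.9
ee_pos: [0.504, -0.1501, 0.2012]
tcp_rot: [0.634, 0.773, -0.0, -0.0]
ft_force: [-0.4, 0.4, -3.8]
finger_gap: 0.0194
gripper_force: 59.1
11.9 pos [ 0.504  -0.1501  0.2012] z [-1.e-04  1.e-04 -1.e+00] yaw_y 11.29 F [-0.42  0.43 -3.81] M [-0.01 -0.02  0.  ] gap 0.0194 g 59.1
```

```bash
python3 -m jog '[{"travel":[0,0,0.0015],"rotation":[0,0,0],"claw":1},{"travel":[0,0,0.003],"rotation":[0,0,0],"claw":1},{"travel":[0,0,0.0045],"rotation":[0,0,0],"claw":1},{"travel":[0,0,0.006],"rotation":[0,0,0],"claw":1},{"travel":[0,0,0.0075],"rotation":[0,0,0],"claw":1},{"travel":[0,0,0.009],"rotation":[0,0,0],"claw":1},{"travel":[0,0,0.009],"rotation":[0,0,0],"claw":1}]'
python3 -c "
from h import *
st()"
```

```text
time: 12.78
ee_pos: [0.5039, -0.1502, 0.1922]
tcp_rot: [0.634, 0.773, -0.0, -0.0]
ft_force: [0.7, 0.2, -3.1]
finger_gap: 0.0195
gripper_force: 59.1
12.78 pos [ 0.5039 -0.1502  0.1922] z [-1.e-04  1.e-04 -1.e+00] yaw_y 11.29 F [ 0.66  0.18 -3.12] M [-0.1   0.02  0.02] gap 0.0195 g 59.1
```

```bash
python3 -m jog '[{"travel":[0,0,0.003],"rotation":[0,0,0],"claw":1},{"travel":[0,0,0.006],"rotation":[0,0,0],"claw":1},{"travel":[0,0,0.009],"rotation":[0,0,0],"claw":1},{"travel":[0,0,0.012],"rotation":[0,0,0],"claw":1},{"travel":[0,0,0.015],"rotation":[0,0,0],"claw":1},{"travel":[0,0,0.017],"rotation":[0,0,0],"claw":1},{"travel":[0,0,0.018],"rotation":[0,0,0],"claw":1},{"travel":[0,0,0.018],"rotation":[0,0,0],"claw":1}]'
python3 -c "
from h import *
st()"
```

```text
time: 13.78
ee_pos: [0.504, -0.1502, 0.1743]
tcp_rot: [0.634, 0.773, -0.0, -0.0]
ft_force: [0.5, -0.5, -5.0]
finger_gap: 0.0193
gripper_force: 59.1
13.78 pos [ 0.504  -0.1502  0.1743] z [-1.e-04 -1.e-04 -1.e+00] yaw_y 11.29 F [ 0.54 -0.46 -4.98] M [-0.22 -0.02  0.02] gap 0.0193 g 59.1
```

```bash
python3 -m jog '[{"travel":[0,0,0.001],"rotation":[0,0,0],"claw":1},{"travel":[0,0,0.002],"rotation":[0,0,0],"claw":1},{"travel":[0,0,0.003],"rotation":[0,0,0],"claw":1},{"travel":[0,0,0.004],"rotation":[0,0,0],"claw":1},{"travel":[0,0,0.005],"rotation":[0,0,0],"claw":1},{"travel":[0,0,0.006],"rotation":[0,0,0],"claw":1}]'
python3 -c "
from h import *
st()"
```

```text
time: 14.52
ee_pos: [0.5042, -0.1503, 0.1693]
tcp_rot: [0.634, 0.773, 0.0, 0.001]
ft_force: [-0.9, -0.1, 6.6]
finger_gap: 0.0191
gripper_force: 60.3
14.53 pos [ 0.5042 -0.1503  0.1693] z [ 1.3e-03 -9.0e-04 -1.0e+00] yaw_y 11.29 F [-0.91 -0.11  6.57] M [-0.05  0.44 -0.01] gap 0.0191 g 60.3
```

```bash
python3 -m jog '[{"travel":[0,0,0.001],"rotation":[0,0,0],"claw":1},{"travel":[0,0,0.002],"rotation":[0,0,0],"claw":1},{"travel":[0,0,0.003],"rotation":[0,0,0],"claw":1},{"travel":[0,0,0.004],"rotation":[0,0,0],"claw":1},{"travel":[0,0,0.005],"rotation":[0,0,0],"claw":1},{"travel":[0,0,0.006],"rotation":[0,0,0],"claw":1}]'
python3 -c "
from h import *
st()"
```

```text
time: 15.28
ee_pos: [0.5042, -0.1504, 0.1633]
tcp_rot: [0.634, 0.773, 0.0, 0.001]
ft_force: [-1.0, -0.6, 6.0]
finger_gap: 0.0193
gripper_force: 60.3
15.28 pos [ 0.5042 -0.1504  0.1633] z [ 0.0013 -0.001  -1.    ] yaw_y 11.29 F [-1.02 -0.61  6.05] M [-0.04  0.48  0.01] gap 0.0193 g 60.3
```

```bash
python3 -m jog '[{"travel":[0,0,0.0005],"rotation":[0,0,0],"claw":1},{"travel":[0,0,0.001],"rotation":[0,0,0],"claw":1},{"travel":[0,0,0.0015],"rotation":[0,0,0],"claw":1},{"travel":[0,0,0.002],"rotation":[0,0,0],"claw":1}]'
python3 -m jog '[{"travel":[0,0,0.0004],"rotation":[0,0,0],"claw":1},{"travel":[0,0,0.0008],"rotation":[0,0,0],"claw":1}]'
```

```text
time: 15.78
ee_pos: [0.5042, -0.1504, 0.1613]
tcp_rot: [0.634, 0.773, 0.0, 0.001]
ft_force: [-2.2, -0.6, 5.5]
finger_gap: 0.0191
gripper_force: 60.3
time: 16.02
ee_pos: [0.5042, -0.1504, 0.1609]
tcp_rot: [0.634, 0.773, 0.0, 0.001]
ft_force: [-3.3, 0.1, 12.2]
finger_gap: 0.0194
gripper_force: 61.0
```

```bash
python3 -m jog '[{"travel":[0,0,0.0004],"rotation":[0,0,0],"claw":1},{"travel":[0,0,0.0007],"rotation":[0,0,0],"claw":1},{"travel":[0,0,0.0007],"rotation":[0,0,0],"claw":1}]'
python3 - <<'E'
from h import *
st()
s=cam("side")
a=cv2.resize(s[0][120:200,250:350],(750,600),interpolation=2)
cv2.imwrite("pics/p5.png",a[:,:,::-1])
E
```

```text
time: 16.4
ee_pos: [0.5042, -0.1504, 0.1608]
tcp_rot: [0.634, 0.773, 0.0, 0.001]
ft_force: [-4.8, 0.7, 14.6]
finger_gap: 0.0194
gripper_force: 61.5
16.4 pos [ 0.5042 -0.1504  0.1608] z [ 0.0021 -0.0016 -1.    ] yaw_y 11.3 F [-4.77  0.73 14.62] M [0.19 1.02 0.02] gap 0.0194 g 61.5
```

View pics/p5.png

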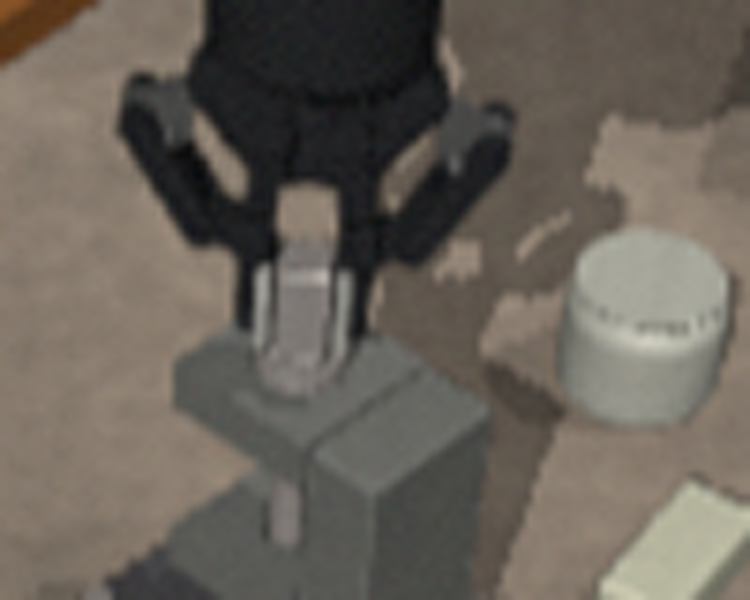

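The collar, at crop (300,375), sits on the upper arm with the shaft visible in the gap below. The height (0.1608) matches the computed seat and the force rises with no further travel. I'll press slightly more, relax, open and retreat.

```bash
python3 -m jog '[{"travel":[0,0,0.0005],"rotation":[0,0,0],"claw":1},{"travel":[0,0,0.0005],"rotation":[0,0,0],"claw":1}]'
python3 -m jog '[{"travel":[0,0,-0.0006],"rotation":[0,0,0],"claw":1},{"travel":[0,0,-0.0012],"rotation":[0,0,0],"claw":1},{"travel":[0,0,-0.0012],"rotation":[0,0,0],"claw":0.7},{"travel":[0,0,-0.0012],"rotation":[0,0,0],"claw":0.3},{"travel":[0,0,-0.0012],"rotation":[0,0,0],"claw":0},{"travel":[0,0,-0.0012],"rotation":[0,0,0],"claw":0},{"travel":[0,0,-0.0012],"rotation":[0,0,0],"claw":0},{"travel":[0,0,-0.0012],"rotation":[0,0,0],"claw":0}]'
python3 -c "
from h import *
st()"
```

```text
time: 16.7
ee_pos: [0.5042, -0.1504, 0.1608]
tcp_rot: [0.634, 0.773, 0.0, 0.002]
ft_force: [-4.2, 0.9, 19.1]
finger_gap: 0.0195
gripper_force: 62.1
time: 17.7
ee_pos: [0.504, -0.1502, 0.1595]
tcp_rot: [0.634, 0.773, 0.0, -0.0]
ft_force: [0.5, -0.3, 0.5]
finger_gap: 0.0854
gripper_force: 0.0
17.7 pos [ 0.504  -0.1502  0.1595] z [-0.  0. -1.] yaw_y 11.29 F [ 0.54 -0.26  0.52] M [ 0.02  0.01 -0.  ] gap 0.0854 g 0.0
```

```bash
python3 -m jog '[{"travel":[0,0,-0.02],"rotation":[0,0,0],"claw":0},{"travel":[0,0,-0.06],"rotation":[0,0,0],"claw":0},{"travel":[0,0,-0.11],"rotation":[0,0,0],"claw":0},{"travel":[0.05,0,-0.14],"rotation":[0,0,0],"claw":0},{"travel":[0.1,0,-0.14],"rotation":[0,0,0],"claw":0},{"travel":[0.15,0,-0.14],"rotation":[0,0,0],"claw":0},{"travel":[0.2,0,-0.14],"rotation":[0,0,0],"claw":0},{"travel":[0.2,0,-0.14],"rotation":[0,0,0],"claw":0},{"travel":[0.2,0,-0.14],"rotation":[0,0,0],"claw":0}]'
python3 - <<'E'
from h import *
s=cam("side");t=cam("top")
a=cv2.resize(s[0][130:230,240:340],(500,500),interpolation=2);b=cv2.resize(t[0][170:250,300:360],(300,400),interpolation=2)
o=np.zeros((500,800,3),np.uint8);o[:,:500]=a;o[:400,500:]=b
print("expected collar-bottom centre, head-top px (crop)",(proj(s,[[.504,-.1502,.15],[.504,-.1502,.198]])-[240,130])*5)
cv2.imwrite("pics/p6.png",o[:,:,::-1])
E
```

```text
time: 18.82
ee_pos: [0.465, 0.0456, 0.2995]
tcp_rot: [0.634, 0.773, -0.0, 0.0]
ft_force: [0.7, -0.1, -0.3]
finger_gap: 0.0852
gripper_force: 0.0
expected collar-bottom centre, head-top px (crop) [[249.05001989 186.75589567]
 [253.67772308 115.44197142]]
```

View pics/p6.png

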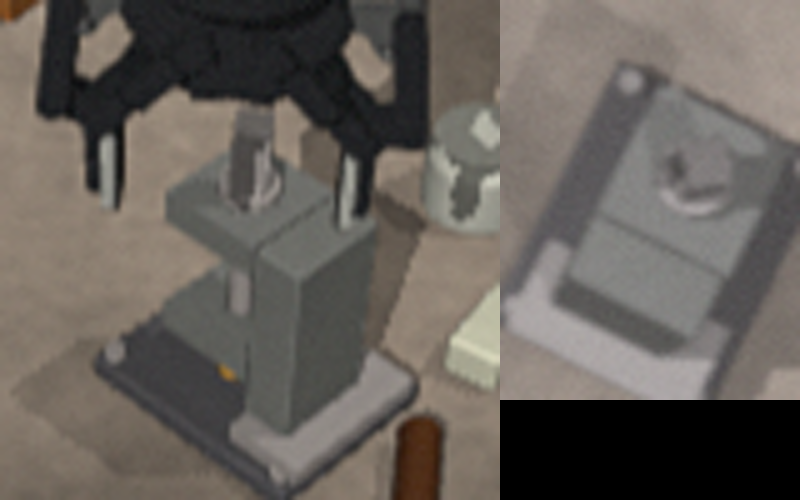

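The spindle stands upright through both bearings, with the collar flush at (250,185), the head top at (253,112) as predicted, and the brass pad pushed down at (228,370). The gripper is clear of it, so I'm handing in the job.

```bash
python3 -c "
from cell import manip
print(manip.close_job())"
```

```text
the job is handed in; nothing more can be done
None
```

The spindle is threaded through both bearings and pressed home with its collar flush on the upper bearing, then released; contact readings stayed at or below about 23 N, nothing else was touched, and the job was handed in at about 19 s.

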